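# Present a sample tube at the reading board

### The job

Set the reading board up for a turbidity comparison. First stand the small reference bottle (tan contents, dark cap) upright in the middle of the narrow raised pedestal and let go of it; then pull the one tall tube out of the blue rack and hold it in the air, cap up, about 7 cm in front of the reading board, with its middle in front of the middle of the dark slanted line and tilted parallel to that line. Finish while still holding the tube there motionless, touching nothing with it; leave the two short tubes in the rack and do not turn the line or knock over the flask or the foil-capped bottle.

Things in the scene. Friction and masses are not known exactly. Their poses are not given: they have to be found in the camera images.
- reference_mid (a point): middle of the small reference bottle, half-way up (43 mm above its underside): clear glass with tan contents and a dark grey cap, 86 mm high, body 44 mm in diameter up to about 62 mm, then a narrower neck and cap of about 32 mm; its z axis points up through the cap; 80 g, loose, stands on the worktop
- pedestal_top (a point): centre of the flat top of the aluminium pedestal, a fixed round table 56 mm in diameter and 60 mm high on a thin stem with an 80 mm foot; z points up
- tall_tube_mid (a point): middle of the tall tube, half-way along it (77 mm above its bottom end): glass tube with black cap, 154 mm long over all, about 16 to 20 mm in diameter, the cap 21 mm in diameter and some 25 mm long; its z axis runs along the tube towards the cap. It starts in one of the three holes of the rack and its cap stands 22 mm above those of the two short tubes; about 18 g
- rack: fixed blue tube rack, 56 (x) x 202 (y) x 80 mm high, origin at the centre of its underside; three holes 24.5 mm wide in a row along its y axis at y = -60, 0 and +60 mm; the tubes stand loosely on its floor 8 mm above the worktop, held by two perforated decks, so that they may lean by up to about 5 degrees. A tube is clear of the top deck once raised by 75 mm
- short_tube_a: short tube with black cap, 132 mm long, 21 mm in diameter, in another hole of the rack; origin at its bottom end, z towards the cap; to be left alone
- short_tube_b: second short tube, the same, in the remaining hole; to be left alone
- line_mid (a point): middle of the front of the dark line, 150 mm above the worktop, on the white dial of the fixed reading board (blue, 150 x 150 mm, from 75 to 225 mm above the worktop, on a post and foot). The line is 120 mm long and 10 mm wide and lies in the upright face of the board. Axes: z along the line to its upper end, y across it in the plane of the face, x straight into the board; so the tube belongs at x = -70 mm in this frame, with its z along this z
- line_top (a point): upper end of the dark line, 60 mm from its middle
- reading_line (a joint): angle of the dial with the line, set before the start, kept only by light friction: 0 is upright, positive leans the upper end to the right as seen facing the board from the robot
- flask: conical flask with cotton plug, 60 mm in diameter, 134 mm high, loose; origin at its underside; stands on the worktop, to be left alone
- foil_bottle: small white bottle with foil cap, 40 mm in diameter, 85 mm high, loose; origin at its underside; stands on the worktop, to be left alone
Not all that is in view belongs to the job. Leave any purple, red or yellow look-alike of the part that bears reference_mid alone.

How it is judged:
By the outcome, as a careful person would: the job done as asked, in the order asked, and still so for the second after the job is handed in, while the arm keeps its last pose, push and grip.
It also fails if it takes over 58 s, if anything falls off the work surface, if the arm or the gripper's body presses on something with over 40 N, if the wrist force passes 120 N, or if a joint passes its speed limit or range.

### The arm

A 6-joint arm with a two-finger parallel gripper is mounted at the origin on a cart in front of the work surface, level with it; the furniture and walls round the work are solid. World frame = base frame: x ahead of the robot, y to its left, z up, the work surface at z = 0. Lengths are in m, angles in rad, forces in N, time in s.
With the tool pointing down it reaches from about 0.3 to 0.875 m from the base axis. Payload 6.4 kg.
Tool frame: the origin (TCP) lies at the very end of the fingers, on their centre line; the grasp point (between the pads) lies 19 mm behind it (ctrl.hold_point_z is the distance from the TCP to the grasp point, in m); y points along the fingers, x is the direction in which the jaws open and shut, and the axes are right-handed (so a half turn about y gives the same grasp; the last joint's range is limited). The gripper opens to 85 mm and grips with 20 to 120 N. Pads are 22 mm wide; open, the fingers measure 114 mm over their backs; the gripper's body (76 mm by 85 mm) begins 54 mm behind the grasp point. The pads swing forward as they close: fully open they stand 13 mm farther back than shut.
Start: joints at [-1.493, 0.181, 1.607, -0, 1.354, -0.206], TCP at [0.161, -0.552, 0.231] pointing down, gripper open.
Joint ranges: [-2.99, 2.99], [-0.89, 2.07], [0.3, 2.58], [-1.14, 4.28], [0, 2.63], [-3.12, 3.12]. Speed limits (rad/s): [2.57, 2.57, 3.01, 3.14, 3.14, 3.14].

### API

Orientations are given as a unit quaternion [w, x, y, z].
In Python, from bench import ctrl, imaging gives the robot as it stands.
- The arm moves only by the shell command python3 -m jog 'ROWS'. ROWS is JSON, a list of rows, each a list of 3 entries, a list of its own where there are three numbers: the shift along the tool's x, y, z in cm, then the turn, a rotation vector about the tool's x, y, z in rad, then the finger opening in cm, from 0 to 8.54. A call has 1 to 12 rows; each row shifts and turns the pose as measured when the row begins, along the tool's axes as they then stand; what a row does not reach is not made up. A row lasts 1/12 s, in which the tool goes at most 41.7 mm and 7.16 degrees, less where a joint would pass 70% of its speed; a pose out of reach is approached as far as the arm can. A call is refused whole if a number of a shift passes 4.17 or a number of a turn 0.125, either way. A call with a gripper value outside its range is refused whole. The fingers move at their own pace and stop on an object; the grip force is fixed at half the most. Time passes only in rows, so rows that do not move let the fingers close. It gives the time, the measured TCP pose, the force and the opening at its end, in the units of the state.
- ctrl.get_obs(): the state, without advancing time (a new reading comes with each control period).
- imaging.camera(name): name is "scene" or "top" or "wrist"; returns a dict with "frame" (480x640x3 uint8, red, green, blue), "depth" (480x640 float32, m along the optical axis (not along the pixel's ray), 0 where there is no reading), "K" (3x3 intrinsics, pixels), "k1" (the pictures are not rectified: a ray, as slopes to the right and down, at radius r is drawn at 1 + k1 r^2 times it, then the intrinsics apply), "R" (3x3) and "t" (3): a world point X has camera coordinates R X + t. Camera axes: x right, y down, z forward; pixel columns grow to the right and rows downward; lengths in m; the calibration is good to about 2 mm. A picture is of the moment at which its call begins.
- ctrl.hand_in(): hands the job in, once; it reports no verdict.
The state is a dict: "time_s": time; "q": joint angles; "dq": joint speeds; "joint_efforts": joint torques, N m; "eef_pos": TCP position; "eef_rot": TCP orientation; "wrist_force": force on the tool from outside, world axes, zero at the start; "torque": the same for the moment, N m; "opening": opening from 0.0 (shut) to 1.0 (fully open).
Only numpy, scipy, OpenCV 4.12 (cv2) and the standard library are available. Lean on these libraries where they do the work, as an engineer would, in place of code of your own. Each camera call takes 0.05 s, during which the arm holds its last target. There are 200 camera calls.

## Working session

There is one attempt and no reset: what is moved stays moved. The work goes in short steps, Python scripts to look and compute and a shell command to move; the robot and the scene stay as the last step left them, time stands still between calls to the robot, and variables do not carry over. Pictures are saved under pics/ and viewed, about 8 in all and at most 12, crops included, and the job is handed in when it is done.

```bash
ls; mkdir -p pics; python3 - <<'E'
from bench import ctrl, imaging
import cv2, numpy as np
o=ctrl.get_obs(); print(o, ctrl.hold_point_z)
for n in ("scene","top"):
    c=imaging.camera(n); cv2.imwrite(f"pics/{n}0.png",c["frame"][:,:,::-1]); print(n,c["K"],c["k1"],c["R"],c["t"]); np.savez(f"pics/{n}0.npz",**c)
E
```

```text
pics
{'time_s': 0.0, 'q': array([-1.49333488e+00,  1.81517284e-01,  1.60797228e+00, -2.45971963e-05,
        1.35377491e+00, -2.06323685e-01]), 'dq': array([-0.00085978, -0.00020654, -0.00066431,  0.00067843,  0.00037029,
       -0.00076305]), 'joint_efforts': array([-5.51341564e-04, -4.44875300e+01, -3.51337874e+01, -3.98837037e-04,
        9.14860022e-03, -6.32143596e-06]), 'eef_pos': array([ 0.16094965, -0.55146633,  0.23041476]), 'eef_rot': array([ 0.56612284, -0.56524606,  0.42466151, -0.4238684 ]), 'wrist_force': array([1.20067766, 0.84262356, 0.0533819 ]), 'torque': array([-0.01896997, -0.00312166, -0.00121969]), 'opening': 0.9988830197141149} 0.0187
scene [[464.06550842   0.         321.79094416]
 [  0.         464.06550842 239.37668243]
 [  0.           0.           1.        ]] -0.11049808525745655 [[ 0.88680238 -0.46201779 -0.01100427]
 [-0.227143   -0.41499712 -0.88101274]
 [ 0.40247682  0.78378374 -0.47296454]] [-0.52373499  0.19923642  0.90325937]
top [[477.60746965   0.         319.63422226]
 [  0.         477.60746965 239.51671842]
 [  0.           0.           1.        ]] -0.10201719533324319 [[ 0.02072279 -0.99974945 -0.00846178]
 [-0.98876224 -0.01924024 -0.14825332]
 [ 0.14805337  0.01143891 -0.98891322]] [-0.14980654  0.53071349  1.03255965]
```

View pics/scene0.png

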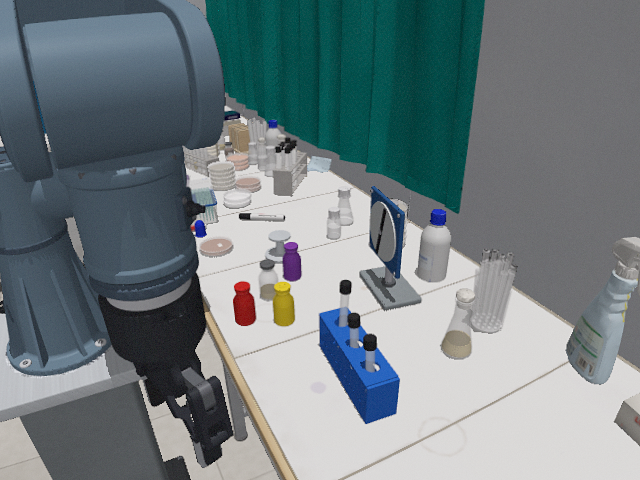

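View pics/top0.png

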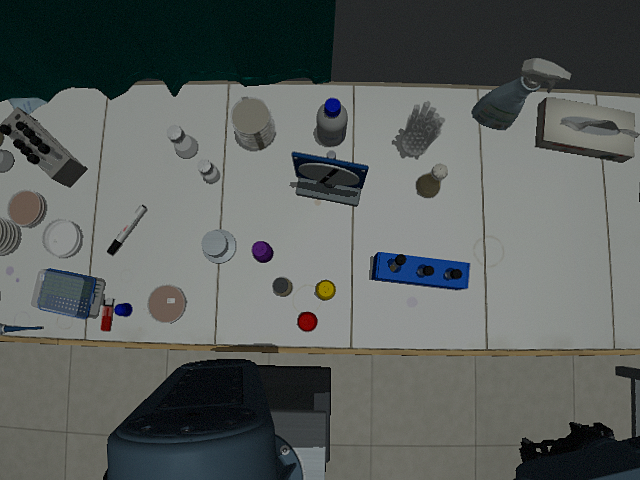

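Scene: the tall tube is in the rack hole at scene (345,285) / top (399,260). The reference bottle is at scene (268,280) / top (283,287), between the purple, red and yellow ones. The pedestal is at top (218,244), and the board with its line at scene (385,230) / top (328,172). Next I measure these.

```bash
cat > h.py <<'E'
import numpy as np, cv2
from scipy.spatial.transform import Rotation as Ro
def load(n): return dict(np.load(f"pics/{n}.npz"))
def cloud(c):
    """world point per pixel, HxWx3 (nan where no depth)"""
    d=c["depth"].astype(float); h,w=d.shape
    u,v=np.meshgrid(np.arange(w,dtype=float),np.arange(h,dtype=float))
    K=c["K"]; x=(u-K[0,2])/K[0,0]; y=(v-K[1,2])/K[1,1]
    xu,yu=x.copy(),y.copy()
    for _ in range(8):
        s=1+float(c["k1"])*(xu**2+yu**2); xu,yu=x/s,y/s
    P=np.stack([xu*d,yu*d,d],-1); P[d<=0]=np.nan
    return (P-c["t"])@c["R"]
def proj(c,X):
    p=np.atleast_2d(X)@c["R"].T+c["t"]; s=p[:,:2]/p[:,2:]
    s=s*(1+float(c["k1"])*(s**2).sum(1,keepdims=True))
    return s*c["K"][0,0]+c["K"][:2,2]
def snap(n,name):
    from bench import imaging
    c=imaging.camera(n); np.savez(f"pics/{name}.npz",**c); return c
def circ(p):
    c,r=cv2.minEnclosingCircle(p[:,:2].astype(np.float32)); return np.round(c,4),round(r,4)
E
python3 - <<'E'
from h import *
for n in("top0","scene0"):
    c=load(n);P=cloud(c);f=c["frame"].astype(int); Z=P[...,2]
    np.set_printoptions(precision=4,suppress=True)
    print(n)
    def box(u0,u1,v0,v1): 
        m=np.zeros(Z.shape,bool);m[v0:v1,u0:u1]=1;return m
    if n=="top0":
        B={"ref":box(270,296,274,300),"ped":box(198,240,226,266),"rack":box(365,475,245,295),"purp":box(248,276,238,264),"red":box(295,318,310,334),"yel":box(314,338,278,302)}
    else:
        B={"ref":box(257,279,258,302),"ped":box(262,292,230,258),"rack":box(315,400,278,420),"purp":box(280,303,240,282),"red":box(232,257,280,327),"yel":box(272,296,280,327)}
    for k,m in B.items():
        p=P[m&(Z>.015)]; 
        if len(p)==0: continue
        zt=np.percentile(p[:,2],95); q=p[p[:,2]>zt-.008]
        print(k,len(p),"zt",zt,circ(q),np.median(q,0))
    m=B["rack"]; bl=m&(f[...,2]>f[...,0]+60)&(Z>.07)&(Z<.09)
    q=P[bl]; print("rack top",cv2.minAreaRect((q[:,:2]*1000).astype(np.float32)),q.mean(0))
    blk=m&(f.max(-1)<60)&(Z>.1); q=P[blk]
    l,lab=cv2.connectedComponents(blk.astype(np.uint8))
    for i in range(1,l):
        s=P[lab==i]
        if len(s)>8: print("cap",len(s),np.nanpercentile(s,[5,50,95],axis=0).round(4).tolist(), np.argwhere(lab==i).mean(0))
c=load("scene0");P=cloud(c);f=c["frame"].astype(int)
sub=P[185:285,365:405]; fs=f[185:285,365:405]
blue=(fs[...,2]>fs[...,0]+40)&(sub[...,2]>.08)
q=sub[blue]; q=q[~np.isnan(q[:,0])]
ctr=np.median(q,0); 
for _ in range(5):
    k=np.abs((q-ctr)@np.linalg.svd(q-ctr,full_matrices=False)[2][2])<.006; q=q[k]; ctr=q.mean(0)
nrm=np.linalg.svd(q-ctr,full_matrices=False)[2][2]; print("board n",nrm,ctr,q.min(0),q.max(0))
dark=(fs.max(-1)<70)&(np.abs((sub-ctr)@nrm)<.015)&(sub[...,2]>.07); p=sub[dark]
print("line",len(p),p.mean(0),p.min(0),p.max(0),np.linalg.svd(p-p.mean(0),full_matrices=False)[2][0])
im=cv2.resize(c["frame"][180:310,330:430,::-1],None,fx=4.5,fy=4.5,interpolation=cv2.INTER_CUBIC);im2=cv2.resize(load("top0")["frame"][140:220,280:380,::-1],None,fx=3.5,fy=3.5)
o=np.zeros((590,800,3),np.uint8);o[:im.shape[0],:450]=im;o[:280,450:]=im2;cv2.imwrite("pics/b.png",o)
E
```

```text
top0
ref 337 zt 0.08887099926269154 (array([ 0.4278, -0.0574]), 0.0166) [ 0.4275 -0.0576  0.0866]
ped 512 zt 0.06331077096335352 (array([0.5196, 0.0946]), 0.029) [0.5185 0.0943 0.0604]
rack 2675 zt 0.14095254315996966 (array([ 0.467 , -0.3606]), 0.0705) [ 0.4625 -0.3603  0.1412]
purp 355 zt 0.08856794874509051 (array([ 0.5052, -0.0094]), 0.0166) [ 0.5056 -0.0099  0.0863]
red 326 zt 0.08912447363702847 (array([ 0.3514, -0.1146]), 0.0166) [ 0.3512 -0.1146  0.0866]
yel 317 zt 0.08981075720417606 (array([ 0.4222, -0.1537]), 0.0165) [ 0.4213 -0.1533  0.0866]
rack top ((465.90032958984375, -361.458740234375), (201.3212432861328, 56.7460823059082), 83.86787414550781) [ 0.4649 -0.3606  0.0804]
cap 109 [[0.4701, -0.3081, 0.1146], [0.4774, -0.2999, 0.1616], [0.4874, -0.2923, 0.1639]] [260.0734 399.4037]
cap 93 [[0.452, -0.3688, 0.122], [0.4604, -0.3596, 0.1392], [0.4681, -0.3532, 0.142]] [270.4409 427.5699]
cap 105 [[0.4461, -0.4254, 0.1061], [0.4538, -0.4153, 0.1391], [0.4621, -0.4095, 0.1425]] [273.781 455.019]
scene0
ref 676 zt 0.08720910025286881 (array([ 0.4177, -0.103 ]), 0.063) [ 0.422 
[... 475 characters left out ...]
9  0.0859]
rack top ((465.8604431152344, -362.3412170410156), (202.92816162109375, 57.10017776489258), 83.92491912841797) [ 0.4573 -0.387   0.08  ]
cap 137 [[0.4697, -0.3114, 0.1472], [0.4772, -0.3076, 0.1584], [0.4859, -0.297, 0.1631]] [286.7518 345.1752]
cap 159 [[0.4508, -0.3726, 0.1247], [0.4581, -0.3681, 0.1369], [0.4662, -0.3578, 0.1403]] [320.1824 353.5409]
cap 183 [[0.4453, -0.4298, 0.1241], [0.4513, -0.425, 0.1367], [0.4593, -0.4158, 0.1415]] [342.3661 369.4208]
board n [-0.987   0.1603  0.0087] [ 0.65   -0.1933  0.1728] [ 0.6408 -0.2335  0.0803] [ 0.6719 -0.088   0.2274]
line 328 [ 0.6514 -0.1613  0.1628] [ 0.6408 -0.2277  0.0815] [ 0.6681 -0.0862  0.2243] [-0.0108  0.0126 -0.9999]
```

View pics/b.png

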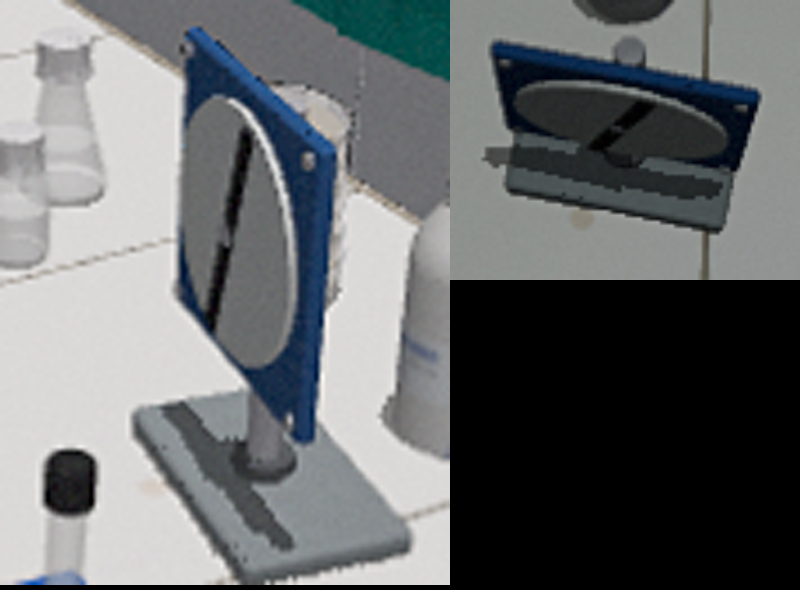

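Crops: the line runs from scene pixel (384,209) to (377,253), and in the top view from (336,170) to (324,182), so its upper end leans right. I'll compute the line and the tube axis precisely.

```bash
python3 - <<'E'
from h import *
np.set_printoptions(precision=4,suppress=True)
import itertools
res=[]
for n,b,e in (("scene0",(372,390,203,259),((384.4,208.9),(377.1,253.3))),("top0",(318,342,164,186),((335.7,170),(324.3,182.3)))):
    c=load(n);P=cloud(c);f=c["frame"].astype(int)
    u0,u1,v0,v1=b
    # dial plane: light grey pixels in wide box
    W=(368,400,195,270) if n=="scene0" else (292,366,152,190)
    S=P[W[2]:W[3],W[0]:W[1]];F=f[W[2]:W[3],W[0]:W[1]]
    g=(np.ptp(F,axis=-1)<15)&(F.max(-1)>70)&(S[...,2]>.085)&(S[...,2]<.215)&(S[...,0]>.6)&(S[...,0]<.7)
    q=S[g];q=q[~np.isnan(q[:,0])];
    A=np.c_[q[:,1],np.ones(len(q))]
    k=np.ones(len(q),bool)
    for _ in range(6):
        co=np.linalg.lstsq(A[k],q[k,0],rcond=None)[0]; r=q[:,0]-A@co; k=np.abs(r)<max(.004,2*np.std(r[k])*0.7)
    print(n,"dial x=a*y+b",co,"yaw",np.degrees(-np.arctan(co[0])),k.sum(),r[k].std(),"ext",q[k].min(0),q[k].max(0),"mid",(q[k].min(0)+q[k].max(0))/2)
    # line
    m=np.zeros(f.shape[:2],bool);m[v0:v1,u0:u1]=1
    ys,xs=np.nonzero(m&(f.max(-1)<45))
    p=P[ys,xs];ok=np.abs(p[:,0]-co[0]*p[:,1]-co[1])<.012;p=p[ok]
    yd=np.array([-co[0]*-1,1,0]);yd/=np.linalg.norm(yd) # along plane to left
    s=np.c_[p@yd,p[:,2]]; 
    (cx,cz),(w,h),a=cv2.minAreaRect((s*1000).astype(np.float32)); d=np.linalg.svd(s-s.mean(0))[2][0]; d*=np.sign(d[1])
    print(" line",len(p),"mid",p.mean(0),"rect",cx,cz,w,h,a,"lean right deg",np.degrees(np.arctan2(-d[0],d[1])))
# tube axis: rack
c=load("scene0");P=cloud(c)
q=P[280:300,335:356].reshape(-1,3);
q=P[282:328,334:356].reshape(-1,3);q=q[(q[:,2]>.085)&(np.abs(q[:,0]-.475)<.03)]
for z in np.arange(.085,.17,.01):
    s=q[(q[:,2]>=z)&(q[:,2]<z+.01)]
    if len(s): print("tube z",z,len(s),np.median(s,0))
E
```

```text
scene0 dial x=a*y+b [0.1767 0.6787] yaw -10.018154398230035 1068 0.001070990564654454 ext [ 0.6393 -0.2235  0.0853] [ 0.6675 -0.0861  0.2148] mid [ 0.6534 -0.1548  0.15  ]
 line 100 mid [ 0.6479 -0.1589  0.156 ] rect -42.05570602416992 151.16831970214844 11.472389221191406 117.09568786621094 13.885658264160156 lean right deg 14.213590288650499
top0 dial x=a*y+b [0.1849 0.6813] yaw -10.473717880113533 116 0.001370348879408927 ext [ 0.6414 -0.223   0.0853] [ 0.6692 -0.0833  0.215 ] mid [ 0.6553 -0.1532  0.1501]
 line 325 mid [ 0.6503 -0.1586  0.153 ] rect -37.353302001953125 119.42279052734375 51.8949089050293 210.5225830078125 1.5302127599716187 lean right deg 4.381603968546185
tube z 0.085 39 [ 0.4719 -0.3069  0.0892]
tube z 0.095 45 [ 0.4729 -0.3072  0.1   ]
tube z 0.105 40 [ 0.4736 -0.307   0.1095]
tube z 0.11499999999999999 56 [ 0.4734 -0.3075  0.121 ]
tube z 0.12499999999999999 83 [ 0.4579 -0.358   0.1299]
tube z 0.13499999999999998 110 [ 0.4604 -0.3585  0.1391]
tube z 0.14499999999999996 61 [ 0.4735 -0.3092  0.1502]
tube z 0.15499999999999997 81 [ 0.4761 -0.3065  0.1612]
```

```bash
cat >> h.py <<'E'
def pose():
    from bench import ctrl
    o=ctrl.get_obs(); w,x,y,z=o["eef_rot"]; return o,np.array(o["eef_pos"]),Ro.from_quat([x,y,z,w])
def down(jaw_deg):
    """tool pointing down (tool y = -z), tool x (jaws) at yaw jaw_deg"""
    a=np.radians(jaw_deg); x=np.array([np.cos(a),np.sin(a),0]); y=np.array([0,0,-1.]); return Ro.from_matrix(np.c_[x,y,np.cross(x,y)])
def plan(p1,R1,vmax=3.9,wmax=.118,n=None):
    """rows to go straight to p1,R1 from the present pose"""
    o,p,R=pose(); W=(R.inv()*R1).as_rotvec(); D=(np.array(p1)-p)*100
    n=n or max(1,int(np.ceil(max(np.linalg.norm(D)/vmax,np.linalg.norm(W)/wmax))))
    print("t %.2f pos %s n=%d shift_tool_total %s turn_total %s force %s open %.3f"%(o["time_s"],p.round(4),n,R.inv().apply(D).round(2),W.round(3),np.round(o["wrist_force"],1),o["opening"]))
    for i in range(n):
        Ri=R*Ro.from_rotvec(W*i/n); print(Ri.inv().apply(D/n).round(2).tolist(),(W/n).round(3).tolist())
E
python3 - <<'E'
from h import *
o,p,R=pose(); print(R.as_matrix().round(3), np.degrees(np.arctan2(*R.as_matrix()[[1,0],0])))
for j in (-31,149): print(j); plan([.4275,-.0575,.14],down(j))
E
```

```text
[[ 0.28  -0.     0.96 ]
 [-0.96   0.002  0.28 ]
 [-0.002 -1.     0.   ]] -73.7399242587068
-31
t 0.10 pos [ 0.161  -0.5515  0.2305] n=15 shift_tool_total [-39.95   9.12  39.42] turn_total [-0.001 -0.746 -0.001] force [-0.5 -0.3 -0.8] open 0.998
[-2.66, 0.61, 2.63] [-0.0, -0.05, -0.0]
[-2.53, 0.61, 2.76] [-0.0, -0.05, -0.0]
[-2.39, 0.61, 2.88] [-0.0, -0.05, -0.0]
[-2.24, 0.61, 2.99] [-0.0, -0.05, -0.0]
[-2.09, 0.61, 3.1] [-0.0, -0.05, -0.0]
[-1.93, 0.61, 3.2] [-0.0, -0.05, -0.0]
[-1.77, 0.61, 3.29] [-0.0, -0.05, -0.0]
[-1.61, 0.61, 3.38] [-0.0, -0.05, -0.0]
[-1.44, 0.61, 3.45] [-0.0, -0.05, -0.0]
[-1.26, 0.6, 3.52] [-0.0, -0.05, -0.0]
[-1.09, 0.6, 3.58] [-0.0, -0.05, -0.0]
[-0.91, 0.6, 3.63] [-0.0, -0.05, -0.0]
[-0.73, 0.6, 3.67] [-0.0, -0.05, -0.0]
[-0.54, 0.6, 3.7] [-0.0, -0.05, -0.0]
[-0.36, 0.6, 3.72] [-0.0, -0.05, -0.0]
149
t 0.10 pos [ 0.161  -0.5515  0.2305] n=21 shift_tool_total [-39.95   9.12  39.42] turn_total [ 2.000e-03  2.396e+00 -1.000e-03] force [-0.5 -0.3 -0.8] open 0.998
[-1.9, 0.43, 1.88] [0.0, 0.114, -0.0]
[-2.1, 0.43, 1.65] [0.0, 0.114, -0.0]
[-2.28, 0.43, 1.4] [0.0, 0.114, -0.0]
[-2.42, 0.43, 1.13] [0.0, 0.114, -0.0]
[-2.53, 0.43, 0.85] [0.0, 0.114, -0.0]
[-2.61, 0.43, 0.55] [0.0, 0.114, -0.0]
[-2.66, 0.43, 0.25] [0.0, 0.114, -0.0]
[-2.67, 0.43, -0.05] [0.0, 0.114, -0.0]
[-2.65, 0.43, -0.36] [0.0, 0.114, -0.0]
[-2.59, 0.43, -0.66] [0.0, 0.114, -0.0]
[-2.5, 0.43, -0.95] [0.0, 0.114, -0.0]
[-2.38, 0.43, -1.23] [0.0, 0.114, -0.0]
[-2.22, 0.43, -1.49] [0.0, 0.114, -0.0]
[-2.04, 0.43, -1.73] [0.0, 0.114, -0.0]
[-1.83, 0.43, -1.95] [0.0, 0.114, -0.0]
[-1.59, 0.43, -2.15] [0.0, 0.114, -0.0]
[-1.34, 0.43, -2.31] [0.0, 0.114, -0.0]
[-1.07, 0.43, -2.45] [0.0, 0.114, -0.0]
[-0.78, 0.43, -2.56] [0.0, 0.114, -0.0]
[-0.48, 0.43, -2.63] [0.0, 0.114, -0.0]
[-0.18, 0.43, -2.67] [0.0, 0.114, -0.0]
```

```bash
python3 -m jog '[[[-2.66,0,2.63],[0,-0.05,0],8.5],[[-2.5,0,2.8],[0,-0.05,0],8.5],[[-2.4,0,2.9],[0,-0.05,0],8.5],[[-2.2,0,3.0],[0,-0.05,0],8.5],[[-2.1,0,3.1],[0,-0.05,0],8.5],[[-1.9,0,3.2],[0,-0.05,0],8.5],[[-1.8,0,3.3],[0,-0.05,0],8.5],[[-1.6,0,3.4],[0,-0.05,0],8.5],[[-1.4,0,3.4],[0,-0.05,0],8.5],[[-1.3,0.4,3.5],[0,-0.05,0],8.5],[[-1.1,0.8,3.6],[0,-0.05,0],8.5],[[-0.9,0.8,3.6],[0,-0.05,0],8.5]]'; python3 -c "
from h import *
plan([.4275,-.0575,.14],down(-31))"
```

```text
time_s: 1.1
eef_pos: [0.3736, -0.1421, 0.2073]
eef_rot: [0.669, -0.666, 0.234, -0.233]
wrist_force: [1.2, -0.7, -0.4]
opening: 0.993
t 1.10 pos [ 0.3736 -0.1421  0.2073] n=4 shift_tool_total [-1.05  6.77  9.95] turn_total [-0.004 -0.133 -0.002] force [ 1.2 -0.7 -0.4] open 0.993
[-0.26, 1.69, 2.49] [-0.001, -0.033, -0.0]
[-0.18, 1.69, 2.5] [-0.001, -0.033, -0.0]
[-0.1, 1.69, 2.5] [-0.001, -0.033, -0.0]
[-0.02, 1.69, 2.51] [-0.001, -0.033, -0.0]
```

```bash
python3 -m jog '[[[-0.3,1.2,2.6],[0,-0.033,0],8.5],[[-0.2,1.6,2.6],[0,-0.033,0],8.5],[[-0.1,1.8,2.6],[0,-0.033,0],8.5],[[0,1.8,2.5],[0,-0.033,0],8.5],[[0,0,0],[0,0,0],8.5]]'; python3 - <<'E'
from h import *
plan([.4275,-.0575,.14],down(-31))
plan([.4275,-.0575,.031],down(-31))
c=snap("wrist","w1");cv2.imwrite("pics/w1.png",c["frame"][:,:,::-1])
print(proj(c,[[.4275,-.0575,.086],[.4275,-.0575,0]]))
E
```

```text
time_s: 1.52
eef_pos: [0.4311, -0.043, 0.1404]
eef_rot: [0.685, -0.681, 0.183, -0.184]
wrist_force: [-0.7, 0.4, 0.3]
opening: 0.994
t 1.52 pos [ 0.4311 -0.043   0.1404] n=1 shift_tool_total [ 0.41  0.03 -1.44] turn_total [-0.005  0.016 -0.   ] force [-0.7  0.4  0.3] open 0.994
[0.41, 0.03, -1.44] [-0.005, 0.016, -0.0]
t 1.52 pos [ 0.4311 -0.043   0.1404] n=3 shift_tool_total [ 0.42 10.93 -1.5 ] turn_total [-0.005  0.016 -0.   ] force [-0.7  0.4  0.3] open 0.994
[0.14, 3.64, -0.5] [-0.002, 0.005, -0.0]
[0.14, 3.64, -0.49] [-0.002, 0.005, -0.0]
[0.14, 3.65, -0.48] [-0.002, 0.005, -0.0]
[[320.80401994 287.67302395]
 [319.38793721 239.01814335]]
```

View pics/w1.png

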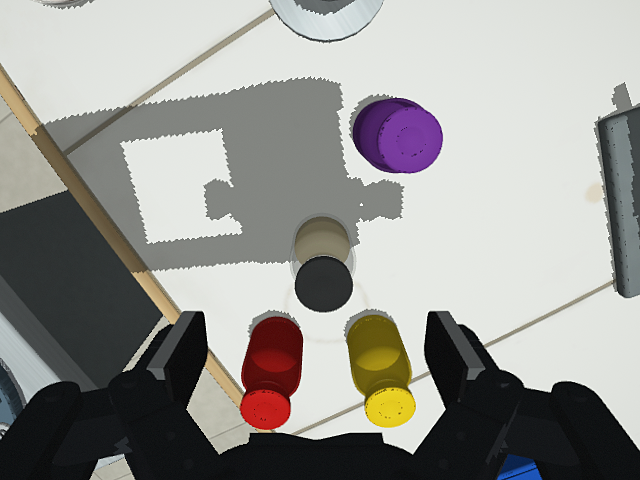

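The wrist view shows the reference bottle cap at (323,285), against a predicted (321,288). The tool overshot about 14 mm, so I correct that and then go down.

```bash
python3 -m jog '[[[0.4,0,-1.4],[-0.005,0.016,0],8.5],[[0,0,0],[0,0,0],8.5]]'; python3 - <<'E'
from h import *
plan([.4275,-.0575,.031],down(-31))
E
```

```text
time_s: 1.73
eef_pos: [0.4269, -0.0583, 0.1413]
eef_rot: [-0.681, 0.682, -0.189, 0.188]
wrist_force: [-0.2, 0.2, 1.2]
opening: 0.996
t 1.73 pos [ 0.4269 -0.0583  0.1413] n=3 shift_tool_total [ 0.02 11.03  0.11] turn_total [ 0.001  0.002 -0.001] force [-0.2  0.2  1.2] open 0.996
[0.01, 3.68, 0.04] [0.0, 0.001, -0.0]
[0.01, 3.68, 0.03] [0.0, 0.001, -0.0]
[0.0, 3.68, 0.03] [0.0, 0.001, -0.0]
```

```bash
python3 -m jog '[[[0,2.5,0],[0,0,0],8.5],[[0,2.5,0],[0,0,0],8.5],[[0,2.5,0],[0,0,0],8.5],[[0,1.5,0],[0,0,0],8.5],[[0,0,0],[0,0,0],8.5],[[0,0,0],[0,0,0],8.5]]'; python3 - <<'E'
from h import *
plan([.4275,-.0575,.031],down(-31))
E
```

```text
time_s: 2.23
eef_pos: [0.4302, -0.064, 0.0538]
eef_rot: [-0.68, 0.682, -0.188, 0.195]
wrist_force: [0.2, 0.2, -0.7]
opening: 0.996
t 2.23 pos [ 0.4302 -0.064   0.0538] n=1 shift_tool_total [-0.6   2.27  0.42] turn_total [-0.    -0.007  0.01 ] force [ 0.2  0.2 -0.7] open 0.996
[-0.6, 2.27, 0.42] [-0.0, -0.007, 0.01]
```

```bash
python3 -m jog '[[[-0.5,0.8,0.5],[0,-0.007,0.01],8.5],[[0,0.7,0],[0,0,0],8.5],[[0,0.5,0],[0,0,0],8.5],[[0,0,0],[0,0,0],8.5],[[0,0,0],[0,0,0],8.5]]'; python3 - <<'E'
from h import *
plan([.4275,-.0575,.031],down(-31))
E
```

```text
time_s: 2.65
eef_pos: [0.4314, -0.0584, 0.036]
eef_rot: [-0.681, 0.681, -0.187, 0.192]
wrist_force: [-0.6, -0.1, -0.3]
opening: 0.995
t 2.65 pos [ 0.4314 -0.0584  0.036 ] n=1 shift_tool_total [-0.39  0.5  -0.12] turn_total [-0.001 -0.001  0.006] force [-0.6 -0.1 -0.3] open 0.995
[-0.39, 0.5, -0.12] [-0.001, -0.001, 0.006]
```

```bash
python3 -m jog '[[[-0.35,0.5,-0.1],[0,0,0.006],8.5],[[0,0,0],[0,0,0],6],[[0,0,0],[0,0,0],3],[[0,0,0],[0,0,0],3],[[0,0,0],[0,0,0],3],[[0,0,0],[0,0,0],3],[[0,0,0],[0,0,0],3],[[0,0,0],[0,0,0],3]]'; python3 - <<'E'
from h import *
plan([.4275,-.0575,.031],down(-31))
E
```

```text
time_s: 3.32
eef_pos: [0.4287, -0.0577, 0.0321]
eef_rot: [0.682, -0.681, 0.188, -0.19]
wrist_force: [-0.8, 0.6, -0.6]
opening: 0.476
t 3.32 pos [ 0.4287 -0.0577  0.0321] n=1 shift_tool_total [-0.12  0.11 -0.05] turn_total [-0.001 -0.001  0.002] force [-0.8  0.6 -0.6] open 0.476
[-0.12, 0.11, -0.05] [-0.001, -0.001, 0.002]
```

```bash
python3 -m jog '[[[0,0,0],[0,0,0],3],[[0,0,0],[0,0,0],3],[[0,-1.5,0],[0,0,0],3],[[0,-2.5,0],[0,0,0],3],[[0,-2.5,0],[0,0,0],3],[[0,-2.5,0],[0,0,0],3],[[0,-1.5,0],[0,0,0],3],[[0,0,0],[0,0,0],3],[[0,0,0],[0,0,0],3]]'; python3 - <<'E'
from h import *
np.set_printoptions(precision=4,suppress=True)
plan([.519,.0945,.14],down(-31))
for n in("top","scene"):
    c=snap(n,n+"1");P=cloud(c);o,p,R=pose()
    f=c["frame"].astype(int)
    m=(P[...,2]<p[2]+.06)&(P[...,2]>.03)&(np.hypot(P[...,0]-p[0],P[...,1]-p[1])<.03)
    q=P[m]; print(n,len(q),q[:,2].min() if len(q) else None)
c=snap("wrist","w2");im=c["frame"][:,:,::-1]
s=load("scene1")["frame"][200:340,180:340,::-1]
cv2.imwrite("pics/w2.png",np.hstack([cv2.resize(im,(440,330)),cv2.resize(s,(360,330))]))
E
```

```text
time_s: 4.07
eef_pos: [0.4259, -0.0568, 0.1391]
eef_rot: [0.682, -0.681, 0.191, -0.188]
wrist_force: [-0.5, 0.2, -1.8]
opening: 0.48
t 4.07 pos [ 0.4259 -0.0568  0.1391] n=5 shift_tool_total [ 0.16 -0.08 17.76] turn_total [-0.001 -0.001 -0.004] force [-0.5  0.2 -1.8] open 0.480
[0.03, -0.02, 3.55] [-0.0, -0.0, -0.001]
[0.03, -0.02, 3.55] [-0.0, -0.0, -0.001]
[0.03, -0.02, 3.55] [-0.0, -0.0, -0.001]
[0.04, -0.02, 3.55] [-0.0, -0.0, -0.001]
[0.04, -0.02, 3.55] [-0.0, -0.0, -0.001]
top 0 None
scene 1001 0.10557230993573095
```

View pics/w2.png

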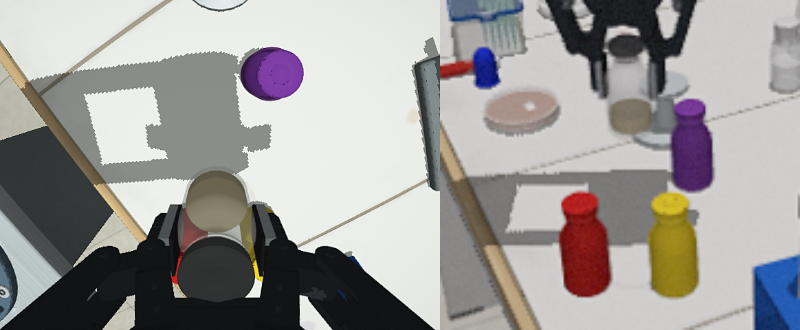

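The bottle is gripped upright, with its body at wrist (215,225) and its base about 0.105 m up. I go to the pedestal next.

```bash
python3 -m jog '[[[0,0,2.5],[0,0,0],3],[[0,0,3.5],[0,0,0],3],[[0,0,3.5],[0,0,0],3],[[0,0,3.0],[0,0,0],3],[[0,0,2.0],[0,0,0],3],[[0,0,0],[0,0,0],3],[[0,0,0],[0,0,0],3]]'; python3 - <<'E'
from h import *
np.set_printoptions(precision=4,suppress=True)
plan([.519,.0945,.094],down(-31))
o,p,R=pose()
c=snap("scene","s2");P=cloud(c);f=c["frame"].astype(int)
m=(np.hypot(P[...,0]-p[0],P[...,1]-p[1])<.06)&(P[...,2]>p[2]-.04)&(P[...,2]<p[2]+.07)
ys,xs=np.nonzero(m);print(xs.min(),xs.max(),ys.min(),ys.max(),proj(c,[p,[.519,.0945,.06]]))
u,v=proj(c,p)[0].astype(int);im=c["frame"][v-50:v+70,u-60:u+60,::-1]
cw=snap("wrist","w3");
cv2.imwrite("pics/s2.png",np.hstack([cv2.resize(im,(400,400)),cv2.resize(cw["frame"][:,:,::-1],(400,300))[:300] if 0 else cv2.copyMakeBorder(cv2.resize(cw["frame"][:,:,::-1],(400,300)),0,100,0,0,0)]))
E
```

```text
time_s: 4.8
eef_pos: [0.4969, 0.073, 0.1264]
eef_rot: [-0.681, 0.681, -0.2, 0.182]
wrist_force: [-0.7, -0.7, -1.0]
opening: 0.478
t 4.80 pos [0.4969 0.073  0.1264] n=2 shift_tool_total [0.84 3.2  3.01] turn_total [ 0.007 -0.006 -0.024] force [-0.7 -0.7 -1. ] open 0.478
[0.42, 1.6, 1.5] [0.003, -0.003, -0.012]
[0.41, 1.61, 1.5] [0.003, -0.003, -0.012]
247 295 186 231 [[272.0472 216.1162]
 [278.6238 235.0807]]
```

View pics/s2.png

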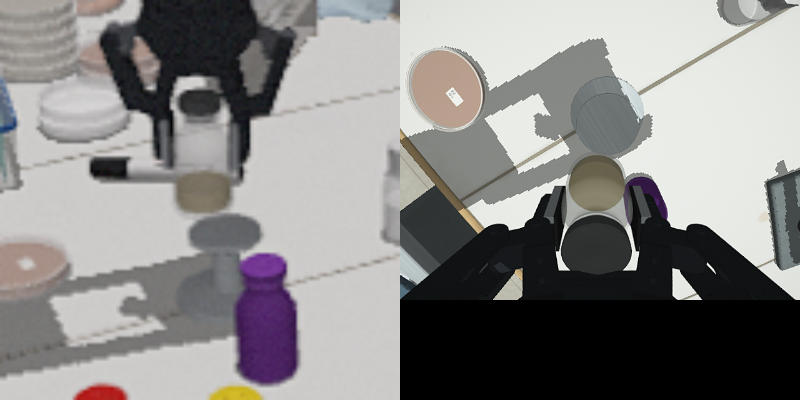

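Scene: the bottle base sits just above the pedestal disc. Wrist: the pedestal disc is at (607,115), scaled. I refine the pedestal centre and the held bottle's axis from the wrist depth.

```bash
python3 - <<'E'
from h import *
np.set_printoptions(precision=4,suppress=True)
c=load("w3");P=cloud(c);f=c["frame"].astype(int)
m=(np.abs(P[...,2]-.06)<.006)&(np.hypot(P[...,0]-.519,P[...,1]-.0945)<.06)
q=P[m];print("ped",len(q),circ(q),q[:,2].mean(),proj(c,[.519,.0945,.06]))
o,p,R=pose()
hp=p+R.apply([0,-.019,0])
ys,xs=np.mgrid[0:480,0:640]
m=(xs>250)&(xs<375)&(ys>330)&(ys<440)&(f.max(-1)<90)&np.isfinite(P[...,0])
q=(P[m]-p); t=R.inv().apply(q); print("cap tool coords",len(t),np.percentile(t,[3,50,97],axis=0)*1000)
m=(xs>250)&(xs<375)&(ys>245)&(ys<345)&np.isfinite(P[...,0]);t=R.inv().apply(P[m]-p);print("body",np.percentile(t,[3,50,97],axis=0)*1000)
E
python3 -m jog '[[[0.8,0,3.0],[0.007,-0.006,-0.024],3],[[0,0,0],[0,0,0],3],[[0,0,0],[0,0,0],3]]'; python3 - <<'E'
from h import *
plan([.519,.0945,.094],down(-31))
E
```

```text
ped 7756 (array([0.5208, 0.0957]), 0.0282) 0.0602434281945577 [[330.5282 204.0465]]
cap tool coords 10159 [[-19.6902 -74.0005  -8.2449]
 [ -0.2072 -54.1488   5.8442]
 [ 16.3502 -25.2176  17.155 ]]
body [[-43.1056 -37.2653 -45.3497]
 [ -0.3115 -17.3912  15.256 ]
 [ 39.6488 127.8726  22.7864]]
time_s: 5.15
eef_pos: [0.5176, 0.0908, 0.1246]
eef_rot: [-0.68, 0.682, -0.192, 0.19]
wrist_force: [-1.1, 0.4, -1.8]
opening: 0.482
t 5.15 pos [0.5176 0.0908 0.1246] n=1 shift_tool_total [-0.07  3.06  0.4 ] turn_total [ 0.002 -0.006 -0.001] force [-1.1  0.4 -1.8] open 0.482
[-0.07, 3.06, 0.4] [0.002, -0.006, -0.001]
```

```bash
python3 -m jog '[[[0,0.9,0.5],[0,-0.006,0],3],[[0,0.9,0],[0,0,0],3],[[0,0.6,0],[0,0,0],3],[[0,0,0],[0,0,0],3],[[0,0,0],[0,0,0],3]]'; python3 - <<'E'
from h import *
plan([.520,.0952,.0925],down(-31))
E
```

```text
time_s: 5.57
eef_pos: [0.518, 0.092, 0.097]
eef_rot: [-0.68, 0.682, -0.192, 0.188]
wrist_force: [0.7, -0.6, -0.6]
opening: 0.481
t 5.57 pos [0.518 0.092 0.097] n=1 shift_tool_total [0.01 0.44 0.38] turn_total [ 0.004 -0.003 -0.004] force [ 0.7 -0.6 -0.6] open 0.481
[0.01, 0.44, 0.38] [0.004, -0.003, -0.004]
```

```bash
python3 -m jog '[[[0,0,0.35],[0.003,-0.003,-0.004],3],[[0,0.2,0],[0,0,0],3],[[0,0.15,0],[0,0,0],3],[[0,0,0],[0,0,0],3],[[0,0,0],[0,0,0],3]]'; python3 - <<'E'
from h import *
plan([.520,.0952,.0925],down(-31))
E
```

```text
time_s: 5.98
eef_pos: [0.5198, 0.0948, 0.0932]
eef_rot: [-0.681, 0.682, -0.189, 0.189]
wrist_force: [-0.1, 0.9, -1.8]
opening: 0.48
t 5.98 pos [0.5198 0.0948 0.0932] n=1 shift_tool_total [-0.    0.07  0.04] turn_total [ 0.001 -0.     0.   ] force [-0.1  0.9 -1.8] open 0.480
[-0.0, 0.07, 0.04] [0.001, -0.0, 0.0]
```

```bash
python3 -m jog '[[[0,0.1,0],[0,0,0],3],[[0,0,0],[0,0,0],3]]';  python3 -m jog '[[[0,0.1,0],[0,0,0],3],[[0,0,0],[0,0,0],3]]'
```

```text
time_s: 6.15
eef_pos: [0.5201, 0.0949, 0.0925]
eef_rot: [-0.681, 0.682, -0.189, 0.189]
wrist_force: [-0.2, 0.6, -1.6]
opening: 0.482
time_s: 6.32
eef_pos: [0.5205, 0.0949, 0.092]
eef_rot: [-0.681, 0.682, -0.188, 0.19]
wrist_force: [-0.1, 1.3, -0.9]
opening: 0.481
```

```bash
python3 - <<'E'
from h import *
o,p,R=pose()
c=snap("scene","s3");u,v=proj(c,p)[0].astype(int);im=c["frame"][v-30:v+50,u-40:u+40,::-1]
P=cloud(c);b=[]
m=(np.hypot(P[...,0]-p[0],P[...,1]-p[1])<.03)&(P[...,2]>.06)&(P[...,2]<.09); print(np.percentile(P[m],[1,50,99],axis=0).round(4))
cv2.imwrite("pics/s3.png",cv2.resize(im,(560,560),interpolation=cv2.INTER_CUBIC))
E
```

```text
[[0.4935 0.0693 0.0602]
 [0.5121 0.0774 0.0734]
 [0.5413 0.1097 0.0896]]
```

View pics/s3.png

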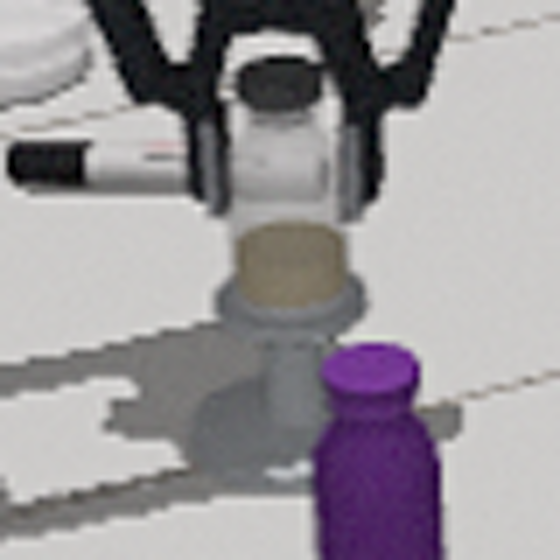

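The bottle sits over the disc centre, essentially at contact. I ease down until the force shows contact.

```bash
for i in 1; do python3 -m jog '[[[0,0.12,0],[0,0,0],3],[[0,0,0],[0,0,0],3]]';  python3 -m jog '[[[0,0.12,0],[0,0,0],3],[[0,0,0],[0,0,0],3]]'; done
```

```text
time_s: 6.53
eef_pos: [0.5208, 0.0949, 0.0922]
eef_rot: [-0.681, 0.682, -0.188, 0.19]
wrist_force: [-0.4, 0.6, -1.9]
opening: 0.482
time_s: 6.7
eef_pos: [0.5214, 0.0949, 0.092]
eef_rot: [-0.681, 0.682, -0.188, 0.19]
wrist_force: [-1.1, -0.8, -1.5]
opening: 0.48
```

```bash
python3 -m jog '[[[-0.1,0.25,0],[0,0,0],3],[[0,0,0],[0,0,0],3]]';  python3 -m jog '[[[0,0.25,0],[0,0,0],3],[[0,0,0],[0,0,0],3]]'
```

```text
time_s: 6.87
eef_pos: [0.5223, 0.0949, 0.0925]
eef_rot: [-0.681, 0.682, -0.186, 0.191]
wrist_force: [0.4, 0.5, -1.7]
opening: 0.476
time_s: 7.03
eef_pos: [0.5235, 0.0949, 0.0922]
eef_rot: [-0.681, 0.681, -0.186, 0.192]
wrist_force: [-0.4, -0.0, -0.6]
opening: 0.484
```

```bash
python3 -m jog '[[[-0.3,-0.15,-0.15],[0,0,0],3],[[0,0,0],[0,0,0],3],[[0,0,0],[0,0,0],3]]'; python3 - <<'E'
from h import *
plan([.520,.0952,.0925],down(-31))
E
```

```text
time_s: 7.28
eef_pos: [0.5195, 0.0953, 0.0927]
eef_rot: [-0.681, 0.681, -0.186, 0.192]
wrist_force: [0.5, 0.5, -0.7]
opening: 0.477
t 7.28 pos [0.5195 0.0953 0.0927] n=1 shift_tool_total [0.05 0.02 0.02] turn_total [-0.002  0.001  0.008] force [ 0.5  0.5 -0.7] open 0.477
[0.05, 0.02, 0.02] [-0.002, 0.001, 0.008]
```

```bash
python3 -m jog '[[[0,0,0],[0,0,0.008],3],[[0,0,0],[0,0,0],4.4],[[0,0,0],[0,0,0],5],[[0,0,0],[0,0,0],8],[[0,0,0],[0,0,0],8],[[0,0,0],[0,0,0],8],[[0,0,0],[0,0,0],8],[[0,0,0],[0,0,0],8]]'; python3 - <<'E'
from h import *
plan([.520,.0952,.19],down(-31))
E
```

```text
time_s: 7.95
eef_pos: [0.5189, 0.0953, 0.0914]
eef_rot: [0.682, -0.681, 0.189, -0.188]
wrist_force: [-0.4, -0.1, 1.3]
opening: 0.938
t 7.95 pos [0.5189 0.0953 0.0914] n=3 shift_tool_total [ 0.08 -9.86  0.07] turn_total [-0.002  0.    -0.002] force [-0.4 -0.1  1.3] open 0.938
[0.03, -3.29, 0.02] [-0.001, 0.0, -0.001]
[0.03, -3.29, 0.02] [-0.001, 0.0, -0.001]
[0.03, -3.29, 0.02] [-0.001, 0.0, -0.001]
```

```bash
python3 -m jog '[[[0,-1.5,0],[0,0,0],8.5],[[0,-2,0],[0,0,0],8.5],[[0,-2.5,0],[0,0,0],8.5],[[0,-3,0],[0,0,0],8.5],[[0,-3,0],[0,0,0],8.5],[[0,-2,0],[0,0,0],8.5],[[0,-1,0],[0,0,0],8.5],[[0,0,0],[0,0,0],8.5]]'; python3 - <<'E'
from h import *
c=snap("top","t4");P=cloud(c);m=(np.hypot(P[...,0]-.52,P[...,1]-.0952)<.06)&(np.abs(P[...,2]-.146)<.006);q=P[m];print(len(q),circ(q) if len(q) else 0)
c=snap("scene","s4");P=cloud(c)
m=(np.hypot(P[...,0]-.52,P[...,1]-.0952)<.05)&(P[...,2]>.09)&(P[...,2]<.15);q=P[m];print(len(q),q[:,2].max() if len(q) else 0, q.mean(0) if len(q) else 0)
c=snap("wrist","w4");P=cloud(c);m=(np.hypot(P[...,0]-.52,P[...,1]-.0952)<.06)&(np.abs(P[...,2]-.146)<.006);q=P[m];print(len(q),circ(q) if len(q) else 0)
m=(np.hypot(P[...,0]-.52,P[...,1]-.0952)<.06)&(np.abs(P[...,2]-.06)<.004);q=P[m];print("ped",len(q),circ(q) if len(q) else 0)
# rack frame from top/scene
yr=np.radians(83.9-90); hx=np.array([np.cos(yr),np.sin(yr)]);hy=np.array([-np.sin(yr),np.cos(yr)]);print("hole",np.array([.4659,-.3619])+.06*hy)
for j in(-6,-31): print(j); plan([.475,-.303,.24],down(j))
E
```

```text
time_s: 8.62
eef_pos: [0.5171, 0.095, 0.246]
eef_rot: [0.682, -0.681, 0.191, -0.187]
wrist_force: [0.7, 0.3, -0.4]
opening: 0.998
213 (array([0.5183, 0.0953]), 0.0175)
405 0.14869989281680124 [0.51407854 0.08405018 0.12039252]
1937 (array([0.5196, 0.0951]), 0.0168)
ped 844 (array([0.5207, 0.0957]), 0.028)
hole [ 0.47227584 -0.30223972]
-6
t 8.77 pos [0.5151 0.095  0.2421] n=11 shift_tool_total [ 17.06   0.15 -36.18] turn_total [ 0.001 -0.436 -0.013] force [ 0.6 -0.2  0.3] open 0.992
[1.55, 0.01, -3.29] [0.0, -0.04, -0.001]
[1.42, 0.01, -3.35] [0.0, -0.04, -0.001]
[1.29, 0.02, -3.4] [0.0, -0.04, -0.001]
[1.15, 0.02, -3.45] [0.0, -0.04, -0.001]
[1.01, 0.02, -3.49] [0.0, -0.04, -0.001]
[0.87, 0.02, -3.53] [0.0, -0.04, -0.001]
[0.73, 0.02, -3.56] [0.0, -0.04, -0.001]
[0.59, 0.02, -3.59] [0.0, -0.04, -0.001]
[0.45, 0.02, -3.61] [0.0, -0.04, -0.001]
[0.3, 0.02, -3.62] [0.0, -0.04, -0.001]
[0.16, 0.02, -3.63] [0.0, -0.04, -0.001]
-31
t 8.77 pos [0.5151 0.095  0.2421] n=11 shift_tool_total [ 17.06   0.15 -36.18] turn_total [ 0.004  0.    -0.012] force [ 0.6 -0.2  0.3] open 0.992
[1.55, 0.01, -3.29] [0.0, 0.0, -0.001]
[1.55, 0.01, -3.29] [0.0, 0.0, -0.001]
[1.55, 0.01, -3.29] [0.0, 0.0, -0.001]
[1.55, 0.01, -3.29] [0.0, 0.0, -0.001]
[1.55, 0.02, -3.29] [0.0, 0.0, -0.001]
[1.55, 0.02, -3.29] [0.0, 0.0, -0.001]
[1.55, 0.02, -3.29] [0.0, 0.0, -0.001]
[1.55, 0.02, -3.29] [0.0, 0.0, -0.001]
[1.55, 0.02, -3.29] [0.0, 0.0, -0.001]
[1.55, 0.02, -3.29] [0.0, 0.0, -0.001]
[1.55, 0.02, -3.29] [0.0, 0.0, -0.001]
```

The reference bottle is standing, cap centre (0.5196, 0.0951) on pedestal centre (0.5207, 0.0957), top at 0.146 m. On to the rack.

```bash
python3 -m jog '[[[1.5,0,-3.3],[0,-0.04,0],6],[[1.4,0,-3.3],[0,-0.04,0],6],[[1.3,0,-3.4],[0,-0.04,0],6],[[1.1,0,-3.4],[0,-0.04,0],6],[[1.0,0,-3.5],[0,-0.04,0],6],[[0.9,0,-3.5],[0,-0.04,0],6],[[0.7,0,-3.5],[0,-0.04,0],6],[[0.6,0,-3.5],[0,-0.04,0],6],[[0.4,0,-3.0],[0,-0.04,0],6],[[0.2,0,-2.0],[0,-0.04,0],6],[[0,0,0],[0,0,0],6]]'; python3 - <<'E'
from h import *
plan([.4765,-.3015,.22],down(-6))
E
```

```text
time_s: 9.68
eef_pos: [0.4718, -0.2496, 0.2148]
eef_rot: [0.712, -0.699, 0.057, -0.023]
wrist_force: [0.2, -0.1, -0.2]
opening: 0.699
t 9.68 pos [ 0.4718 -0.2496  0.2148] n=2 shift_tool_total [ 1.02 -0.65 -5.09] turn_total [-0.016 -0.009 -0.049] force [ 0.2 -0.1 -0.2] open 0.699
[0.51, -0.33, -2.55] [-0.008, -0.004, -0.024]
[0.51, -0.29, -2.55] [-0.008, -0.004, -0.024]
```

```bash
python3 -m jog '[[[0.5,-0.3,-2.2],[-0.008,-0.004,-0.024],6],[[0.4,-0.3,-2.2],[-0.008,-0.004,-0.024],6],[[0,0,0],[0,0,0],6],[[0,0,0],[0,0,0],6]]'; python3 - <<'E'
from h import *
np.set_printoptions(precision=4,suppress=True)
plan([.4765,-.3015,.22],down(-6))
for n in ("wrist","top"):
    c=snap(n,n[0]+"5");P=cloud(c)
    m=(np.hypot(P[...,0]-.475,P[...,1]+.302)<.03)&(P[...,2]>.155)&(P[...,2]<.168);q=P[m];print(n,len(q),circ(q) if len(q) else 0,q.mean(0) if len(q) else 0)
    for z in(.09,.1,.11,.12,.13,.14,.15):
        m=(np.hypot(P[...,0]-.475,P[...,1]+.302)<.025)&(np.abs(P[...,2]-z)<.005);q=P[m];print(z,len(q),q.mean(0) if len(q) else 0)
c=load("w5");cv2.imwrite("pics/w5.png",c["frame"][:,:,::-1])
E
```

```text
time_s: 10.02
eef_pos: [0.4724, -0.2928, 0.2106]
eef_rot: [0.71, -0.702, 0.043, -0.035]
wrist_force: [0.0, 0.5, 0.6]
opening: 0.705
t 10.02 pos [ 0.4724 -0.2928  0.2106] n=1 shift_tool_total [ 0.49 -0.95 -0.81] turn_total [-0.01  -0.005 -0.011] force [0.  0.5 0.6] open 0.705
[0.49, -0.95, -0.81] [-0.01, -0.005, -0.011]
wrist 1110 (array([ 0.4813, -0.3012]), 0.0107) [ 0.4812 -0.2997  0.1613]
0.09 83 [ 0.4772 -0.2954  0.0897]
0.1 92 [ 0.4776 -0.2953  0.0999]
0.11 107 [ 0.4783 -0.2952  0.1101]
0.12 115 [ 0.4787 -0.2953  0.1203]
0.13 116 [ 0.4792 -0.2948  0.1299]
0.14 41 [ 0.4813 -0.2933  0.1421]
0.15 224 [ 0.4798 -0.2931  0.1503]
top 0 0 0
0.09 9 [ 0.4705 -0.2941  0.0898]
0.1 4 [ 0.4708 -0.2982  0.0994]
0.11 6 [ 0.4739 -0.2958  0.1088]
0.12 7 [ 0.4746 -0.2953  0.1209]
0.13 2 [ 0.4735 -0.2956  0.1311]
0.14 0 0
0.15 0 0
```

View pics/w5.png

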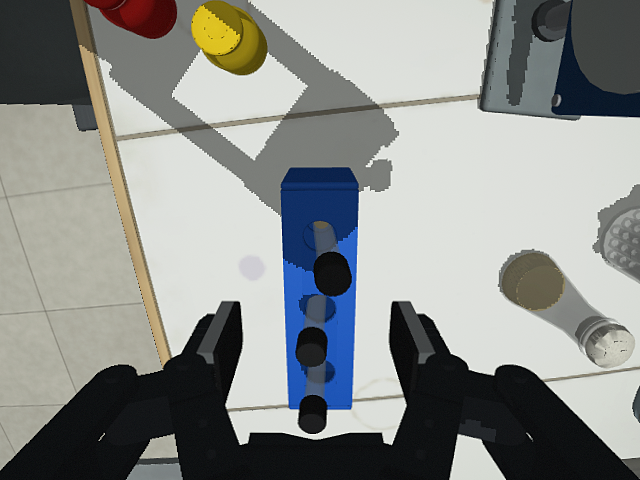

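Wrist view: tall-tube cap at (332,273), short caps at (312,347) and (312,414). The cap centre is about (0.480, -0.301) and leans slightly towards +x.

```bash
python3 -m jog '[[[0.75,0.8,-0.9],[-0.01,-0.005,-0.011],6],[[0,1,0],[0,0,0],6],[[0,0,0],[0,0,0],6],[[0,0,0],[0,0,0],6]]'; python3 - <<'E'
from h import *
plan([.479,-.3012,.128],down(-6))
E
```

```text
time_s: 10.45
eef_pos: [0.4793, -0.2969, 0.1903]
eef_rot: [0.707, -0.705, 0.036, -0.034]
wrist_force: [0.7, -0.0, 0.1]
opening: 0.699
t 10.45 pos [ 0.4793 -0.2969  0.1903] n=2 shift_tool_total [ 0.03  6.23 -0.45] turn_total [-0.003  0.005 -0.003] force [ 0.7 -0.   0.1] open 0.699
[0.02, 3.11, -0.23] [-0.001, 0.002, -0.002]
[0.01, 3.11, -0.22] [-0.001, 0.002, -0.002]
```

```bash
python3 -m jog '[[[0,1.5,-0.45],[0,0.005,0],6],[[0,1.5,0],[0,0,0],6],[[0,1.3,0],[0,0,0],6],[[0,1,0],[0,0,0],6],[[0,0,0],[0,0,0],6],[[0,0,0],[0,0,0],6]]'; python3 - <<'E'
from h import *
plan([.479,-.3012,.128],down(-6))
E
```

```text
time_s: 10.95
eef_pos: [0.4794, -0.2972, 0.1368]
eef_rot: [0.708, -0.705, 0.037, -0.035]
wrist_force: [-0.8, -0.3, -0.8]
opening: 0.701
t 10.95 pos [ 0.4794 -0.2972  0.1368] n=1 shift_tool_total [-0.    0.88 -0.4 ] turn_total [-0.004  0.003 -0.004] force [-0.8 -0.3 -0.8] open 0.701
[-0.0, 0.88, -0.4] [-0.004, 0.003, -0.004]
```

```bash
python3 -m jog '[[[0,0.9,-0.4],[0,0,0],6],[[0,0,0],[0,0,0],4],[[0,0,0],[0,0,0],2],[[0,0,0],[0,0,0],1],[[0,0,0],[0,0,0],1],[[0,0,0],[0,0,0],1],[[0,0,0],[0,0,0],1],[[0,0,0],[0,0,0],1]]'; python3 - <<'E'
from h import *
plan([.479,-.3012,.26],down(-6))
E
```

```text
time_s: 11.62
eef_pos: [0.4785, -0.302, 0.1297]
eef_rot: [0.707, -0.705, 0.037, -0.034]
wrist_force: [-0.6, 0.4, -1.1]
opening: 0.213
t 11.62 pos [ 0.4785 -0.302   0.1297] n=4 shift_tool_total [ -0.02 -13.03   0.12] turn_total [-0.002  0.003 -0.005] force [-0.6  0.4 -1.1] open 0.213
[-0.0, -3.26, 0.03] [-0.001, 0.001, -0.001]
[-0.0, -3.26, 0.03] [-0.001, 0.001, -0.001]
[0.0, -3.26, 0.03] [-0.001, 0.001, -0.001]
[0.01, -3.26, 0.02] [-0.001, 0.001, -0.001]
```

```bash
python3 -m jog '[[[0,-1.2,0],[0,0,0],1],[[0,-1.5,0],[0,0,0],1],[[0,-1.5,0],[0,0,0],1],[[0,0,0],[0,0,0],1]]'; python3 -c "
from h import *
plan([.4785,-.302,.24],down(-6))"
```

```text
time_s: 11.95
eef_pos: [0.4796, -0.3022, 0.1752]
eef_rot: [0.707, -0.705, 0.037, -0.035]
wrist_force: [0.6, 0.2, -0.3]
opening: 0.213
t 11.95 pos [ 0.4796 -0.3022  0.1752] n=2 shift_tool_total [-0.13 -6.48  0.02] turn_total [-0.003  0.003 -0.003] force [ 0.6  0.2 -0.3] open 0.213
[-0.07, -3.24, 0.01] [-0.001, 0.002, -0.001]
[-0.06, -3.24, 0.01] [-0.001, 0.002, -0.001]
```

```bash
python3 -m jog '[[[-0.1,-1.8,0],[0,0,0],1],[[0,-2,0],[0,0,0],1],[[0,-2,0],[0,0,0],1],[[0,-1,0],[0,0,0],1],[[0,0,0],[0,0,0],1],[[0,0,0],[0,0,0],1]]'; cat >> h.py <<'E'
def tube(c,p,R,lo=0.0,hi=.13,rad=.03):
    """points of the held tube below the fingers, world"""
    P=cloud(c); T=R.inv().apply((P-p).reshape(-1,3)).reshape(P.shape)
    m=(T[...,1]>lo+.004)&(T[...,1]<hi)&(np.abs(T[...,0])<rad)&(np.abs(T[...,2])<rad+.015)
    return P[m],T[m],m
E
python3 - <<'E'
from h import *
np.set_printoptions(precision=4,suppress=True)
plan([.4785,-.302,.25],down(-6))
o,p,R=pose()
for n in("scene","top","wrist"):
    c=snap(n,n[0]+"6"); q,t,m=tube(c,p,R); print(n,len(q))
    if len(t)>10:
        for y in np.arange(.01,.13,.02):
            s=t[np.abs(t[:,1]-y)<.01]
            if len(s)>3: print(" y %.2f n %d"%(y,len(s)),np.median(s,0)*1000, np.ptp(s,axis=0)*1000)
c=load("s6");u,v=proj(c,p)[0].astype(int)
a=cv2.resize(c["frame"][v-50:v+110,u-80:u+80,::-1],(400,400),interpolation=cv2.INTER_CUBIC)
b=cv2.resize(load("w6")["frame"][:,:,::-1],(400,300)); b=cv2.copyMakeBorder(b,0,100,0,0,0)
cv2.imwrite("pics/s6.png",np.hstack([a,b])); print(u,v)
E
```

```text
time_s: 12.45
eef_pos: [0.4801, -0.3025, 0.2475]
eef_rot: [0.706, -0.706, 0.035, -0.037]
wrist_force: [0.6, -0.7, -0.4]
opening: 0.211
t 12.45 pos [ 0.4801 -0.3025  0.2475] n=1 shift_tool_total [-0.17 -0.25  0.03] turn_total [-0.     0.003  0.003] force [ 0.6 -0.7 -0.4] open 0.211
[-0.17, -0.25, 0.03] [-0.0, 0.003, 0.003]
scene 543
 y 0.01 n 86 [-4.016  12.2067 -5.0172] [15.7066 15.6117 11.9224]
 y 0.03 n 94 [-4.6306 29.319  -5.7422] [13.3483 19.2164 10.9934]
 y 0.05 n 105 [-5.2061 50.3404 -5.6285] [14.7479 19.6427 14.0373]
 y 0.07 n 95 [-5.9633 69.6115 -5.8514] [15.5389 19.4299 11.7857]
 y 0.09 n 85 [-6.1669 89.9218 -6.2661] [13.2201 18.6509  9.6106]
 y 0.11 n 77 [ -6.1587 107.4783  -6.5106] [14.4978 19.1546  7.8665]
top 71
 y 0.01 n 5 [-4.7531 15.883   7.3567] [ 4.1058 12.0062  1.393 ]
 y 0.03 n 9 [-5.7143 30.9939  6.9325] [ 8.2589 16.0311  4.2768]
 y 0.05 n 16 [-7.5984 52.6337  5.1114] [ 9.2548 18.6723 10.7364]
 y 0.07 n 16 [-7.623  69.9311  5.868 ] [11.8923 18.0816 12.7444]
 y 0.09 n 15 [-8.8698 88.9485  4.6862] [11.2653 17.3589  9.8534]
 y 0.11 n 10 [ -8.6    106.6874   4.7029] [10.4155 10.9286 10.6068]
wrist 1985
 y 0.01 n 520 [-0.6579 11.4278  7.7323] [15.4951 15.9884  8.207 ]
 y 0.03 n 477 [-0.884  29.2844  7.4951] [15.5601 19.9237  7.4853]
 y 0.05 n 363 [-1.5524 49.339   7.2781] [15.49   19.7943  8.0743]
 y 0.07 n 272 [-2.2067 69.1436  7.008 ] [15.5135 19.608   7.6114]
 y 0.09 n 217 [-2.5857 89.6478  6.8388] [15.3382 19.8349  7.7108]
 y 0.11 n 136 [ -2.8085 107.5237   6.524 ] [15.1232 17.0802  6.5486]
346 237
```

View pics/s6.png

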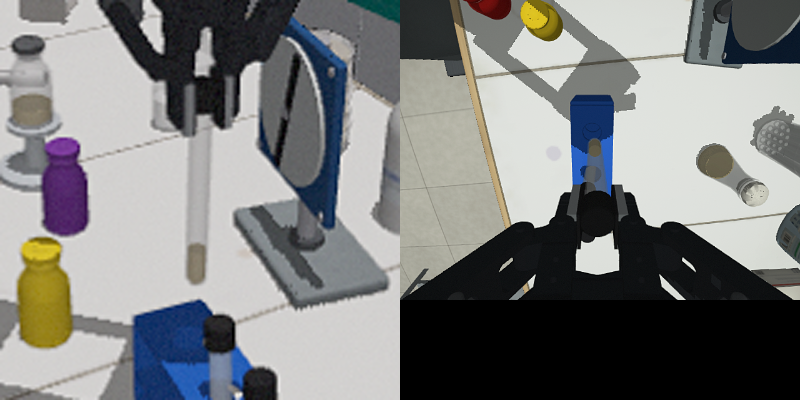

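The tube is held with its cap up and clear of the rack, at scene crop (200,190), and both short tubes stay put. Next I rectify the dial in both cameras to get the line's angle and centre.

```bash
python3 - <<'E'
from h import *
np.set_printoptions(precision=4,suppress=True)
o,p,R=pose()
for n in("s6","w6"):
    q,t,m=tube(load(n),p,R,hi=.16); print(n,"bottom tool y",np.percentile(t[:,1],[98,99.5,100]))
a,b=.180,.6799   # dial plane x=a y+b
tv=np.array([a,1,0])/np.hypot(a,1)
y0=-.1545; c0=np.array([a*y0+b,y0,.15])
S,Z=np.meshgrid(np.arange(80,-80,-.4)/1000,np.arange(80,-80,-.4)/1000) # image left = robot's left (+s)
X=c0+S[...,None]*tv+Z[...,None]*np.array([0,0,1])
out=[]
for n in("scene0","s6","top0"):
    c=load(n);uv=proj(c,X.reshape(-1,3)).reshape(S.shape+(2,)).astype(np.float32)
    w=cv2.remap(c["frame"],uv[...,0],uv[...,1],cv2.INTER_CUBIC); g=w.max(-1).astype(float); out.append(w[:,:,::-1])
    # dial: light-grey non-blue pixels
    sat=w.max(-1).astype(int)-w.min(-1)
    dial=((sat<25)&(g>55)).astype(np.uint8)
    dial=cv2.morphologyEx(dial,cv2.MORPH_CLOSE,np.ones((35,35)))
    k,l,st,ce=cv2.connectedComponentsWithStats(dial);i=1+np.argmax(st[1:,4]);x,y,ww,hh=st[i,:4]
    cs=[80-.4*(x+ww/2),80-.4*(y+hh/2)]
    cnt=max(cv2.findContours((l==i).astype(np.uint8),0,1)[0],key=cv2.contourArea);el=cv2.fitEllipse(cv2.convexHull(cnt))
    rr=np.hypot(S,Z); bg=np.median(g[(rr<.05)&(sat<25)&(g>55)])
    ss=[];zz=[]
    for i in range(S.shape[0]):
        z=Z[i,0]
        if abs(z)>.05 or abs(z)<.012: continue
        band=(np.abs(S[i]+np.tan(np.radians(14))*z)<.016); wt=np.clip(bg*.8-g[i],0,None)*band
        if wt.sum()>50: ss.append((wt*S[i]).sum()/wt.sum());zz.append(z)
    f=np.polyfit(zz,ss,1); f=np.polyfit(zz,ss,1) if 1 else f
    print(n,"bg",bg,"dial centre s,z mm",cs,"size",ww*.4,hh*.4,"ellipse",80-.4*el[0][0],80-.4*el[0][1],np.array(el[1])*.4,"lean right",np.degrees(np.arctan(-f[0])),"s at mid",f[1]*1000,"rms",np.std(np.polyval(f,zz)-ss)*1000,len(ss))
cv2.imwrite("pics/dial.png",np.hstack([cv2.resize(i,(265,265)) for i in out]))
E
```

```text
s6 bottom tool y [0.1134 0.1161 0.1192]
w6 bottom tool y [0.1092 0.1126 0.1159]
scene0 bg 108.0 dial centre s,z mm [np.float64(0.0), np.float64(0.0)] size 160.0 160.0 ellipse 15.473107910156244 -14.150860595703136 [184.2268 222.3965] lean right 14.709461891912918 s at mid 2.9831439779262205 rms 0.2933243126622189 190
s6 bg 102.0 dial centre s,z mm [np.float64(0.0), np.float64(0.0)] size 160.0 160.0 ellipse 2.446270751953122 -35.5958740234375 [170.3459 230.9364] lean right 14.700665107818365 s at mid 3.0297869781581785 rms 0.2783286025672421 190Traceback (most recent call last):
  File "<stdin>", line 21, in <module>
cv2.error: OpenCV(4.12.0) /io/opencv/modules/imgproc/src/shapedescr.cpp:361: error: (-201:Incorrect size of input array) There should be at least 5 points to fit the ellipse in function 'fitEllipseNoDirect'
```

```bash
cat > dial.py <<'E'
from h import *
def meas(names,a=.180,b=.6799,y0=-.1545,out=None):
    tv=np.array([a,1,0])/np.hypot(a,1); c0=np.array([a*y0+b,y0,.15])
    S,Z=np.meshgrid(np.arange(90,-90,-.4)/1000,np.arange(90,-90,-.4)/1000)
    X=c0+S[...,None]*tv+Z[...,None]*np.array([0,0,1]); ims=[]
    for n in names:
        c=load(n);uv=proj(c,X.reshape(-1,3)).reshape(S.shape+(2,)).astype(np.float32)
        w=cv2.remap(c["frame"],uv[...,0],uv[...,1],cv2.INTER_CUBIC); g=w.max(-1).astype(float); ims.append(w[:,:,::-1])
        bg=np.median(g[np.hypot(S,Z)<.05]); f=np.array([-np.tan(np.radians(14.5)),0])
        for _ in range(4):
            ss=[];zz=[]
            for i in range(len(S)):
                z=Z[i,0]
                if abs(z)>.05 or abs(z)<.012: continue
                wt=np.clip(bg*.8-g[i],0,None)*(np.abs(S[i]-np.polyval(f,z))<.012)
                if wt.sum()>30: ss.append((wt*S[i]).sum()/wt.sum());zz.append(z)
            f=np.polyfit(zz,ss,1)
        print(n,"bg",bg,"lean",np.degrees(np.arctan(-f[0])).round(2),"s0 mm",(f[1]*1000).round(2),"rms",np.std(np.polyval(f,zz)-ss)*1000,len(ss))
    if out: cv2.imwrite(out,np.hstack([cv2.resize(i,(266,266)) for i in ims]))
E
python3 - <<'E'
from dial import *
meas(["scene0","s6","top0"],out="pics/dial.png")
meas(["scene0","top0"],b=.6784)
E
```

```text
scene0 bg 108.0 lean 14.71 s0 mm 2.98 rms 0.2933243126622189 190
s6 bg 101.0 lean 14.7 s0 mm 3.02 rms 0.2775986412562957 190
top0 bg 43.0 lean 14.85 s0 mm -2.72 rms 1.2063269143546915 190
scene0 bg 108.0 lean 14.69 s0 mm 0.57 rms 0.28081444383664456 190
top0 bg 43.0 lean 14.85 s0 mm -1.56 rms 0.8233107054333556 190
```

View pics/dial.png

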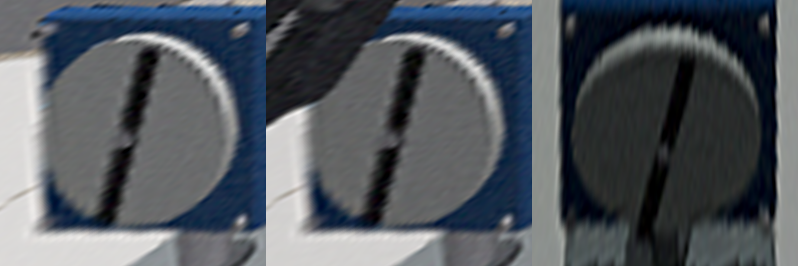

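Rectified dial: the line is clear, hub at about (127,133) in the scene panel, and both cameras agree on a lean of about 14.7°. The two cameras' offsets agree if the front of the line is about 3 mm ahead of the fitted plane. Now the target tool pose.

```bash
cat > goal.py <<'E'
from h import *
a=.180; LM=np.array([.649,-.1555,.15]); lean=np.radians(14.75)
n=np.array([1,-a,0])/np.hypot(1,a); tv=np.array([a,1,0])/np.hypot(1,a)
d=np.cos(lean)*np.array([0,0,1])-np.sin(lean)*tv
def goal(u=(.022,-1,.014),m=(-.0014,.0435,-.0003)):
    u=np.array(u)/np.linalg.norm(u); R0=Ro.from_matrix(np.c_[n,-d,np.cross(n,-d)])
    v=R0.apply(u); ax=np.cross(v,d); R=Ro.from_rotvec(ax)*R0
    T=LM-.07*n; return T-R.apply(m),R
E
python3 - <<'E'
from goal import *
p,R=goal(); print(p,R.as_matrix().round(3)); plan(p+[0,0,.05],R,vmax=2.2)
E
```

```text
[ 0.57852736 -0.15437691  0.19200737] [[ 0.983  0.069  0.171]
 [-0.183  0.26   0.948]
 [ 0.021 -0.963  0.268]]
t 12.60 pos [ 0.4795 -0.302   0.2462] n=9 shift_tool_total [ 8.36  0.45 15.69] turn_total [ 0.268  0.079 -0.032] force [ 0.3 -0.1  0.8] open 0.216
[0.93, 0.05, 1.74] [0.03, 0.009, -0.004]
[0.91, 0.11, 1.75] [0.03, 0.009, -0.004]
[0.9, 0.16, 1.75] [0.03, 0.009, -0.004]
[0.88, 0.22, 1.75] [0.03, 0.009, -0.004]
[0.86, 0.27, 1.76] [0.03, 0.009, -0.004]
[0.85, 0.33, 1.75] [0.03, 0.009, -0.004]
[0.83, 0.38, 1.75] [0.03, 0.009, -0.004]
[0.81, 0.44, 1.75] [0.03, 0.009, -0.004]
[0.8, 0.49, 1.74] [0.03, 0.009, -0.004]
```

```bash
python3 -m jog '[[[0.9,0,1.7],[0.03,0.009,-0.004],1],[[0.9,0.1,1.75],[0.03,0.009,-0.004],1],[[0.9,0.15,1.75],[0.03,0.009,-0.004],1],[[0.85,0.2,1.75],[0.03,0.009,-0.004],1],[[0.85,0.25,1.75],[0.03,0.009,-0.004],1],[[0.85,0.3,1.75],[0.03,0.009,-0.004],1],[[0.6,0.4,1.75],[0.03,0.009,-0.004],1],[[0.4,0.4,1.5],[0.03,0.009,-0.004],1],[[0,0,0],[0,0,0],1],[[0,0,0],[0,0,0],1]]';python3 - <<'E'
from goal import *
p,R=goal(); plan(p,R,vmax=1.5)
E
```

```text
time_s: 13.43
eef_pos: [0.5581, -0.1643, 0.2294]
eef_rot: [0.791, -0.606, 0.055, -0.073]
wrist_force: [-0.6, 0.5, -0.0]
opening: 0.213
t 13.43 pos [ 0.5581 -0.1643  0.2294] n=3 shift_tool_total [1.82 3.97 0.32] turn_total [ 0.008 -0.004 -0.018] force [-0.6  0.5 -0. ] open 0.213
[0.61, 1.32, 0.11] [0.003, -0.001, -0.006]
[0.6, 1.33, 0.1] [0.003, -0.001, -0.006]
[0.59, 1.33, 0.1] [0.003, -0.001, -0.006]
```

```bash
python3 -m jog '[[[0.6,1.2,0.1],[0.003,-0.001,-0.006],1],[[0.5,1.2,0.1],[0.003,-0.001,-0.006],1],[[0.3,1.0,0.1],[0,0,-0.006],1],[[0,0,0],[0,0,0],1],[[0,0,0],[0,0,0],1]]';python3 - <<'E'
from goal import *
p,R=goal(); plan(p,R,vmax=1.5)
E
```

```text
time_s: 13.85
eef_pos: [0.5723, -0.1583, 0.1938]
eef_rot: [0.79, -0.605, 0.05, -0.079]
wrist_force: [0.4, -0.3, -0.2]
opening: 0.212
t 13.85 pos [ 0.5723 -0.1583  0.1938] n=1 shift_tool_total [0.54 0.32 0.43] turn_total [ 0.007 -0.003 -0.003] force [ 0.4 -0.3 -0.2] open 0.212
[0.54, 0.32, 0.43] [0.007, -0.003, -0.003]
```

Now I correct the pose and measure the tube directly from the cameras.

```bash
python3 -m jog '[[[0.55,0.3,0.4],[0.007,-0.003,-0.003],1],[[0,0,0],[0,0,0],1],[[0,0,0],[0,0,0],1]]';python3 - <<'E'
from goal import *
np.set_printoptions(precision=4,suppress=True)
pg,Rg=goal(); plan(pg,Rg)
o,p,R=pose()
for nm in("wrist","scene","top"):
    c=snap(nm,nm[0]+"7"); q,t,m=tube(c,p,R,hi=.14,rad=.02); ym=np.nanmax(t[:,1]) if len(t) else 0
    print(nm,len(t),"bottom y",ym)
    ys=[];xs=[];zs=[]
    for y in np.arange(.01,.12,.01):
        s=t[np.abs(t[:,1]-y)<.005]
        if len(s)>5: ys.append(y);xs.append((np.percentile(s[:,0],3)+np.percentile(s[:,0],97))/2);zs.append(np.median(s[:,2]))
    if len(ys)>3: print("  x slope,at .0435",np.polyfit(ys,xs,1),np.polyval(np.polyfit(ys,xs,1),.0435)*1000,"z",np.polyfit(ys,zs,1),np.polyval(np.polyfit(ys,zs,1),.0435)*1000)
# tube line in world by predicted geometry vs picture
T=LM-.07*n
pts=np.array([T-d*.077,T,T+d*.077,LM-d*.06,LM,LM+d*.06])
ims=[]
for nm,zm in(("s7",3.2),("t7",3.2)):
    c=load(nm);uv=proj(c,pts);im=c["frame"][:,:,::-1].copy();u0,v0=uv.mean(0).astype(int)-60
    big=cv2.resize(im[v0:v0+120,u0:u0+120],(400,400),interpolation=cv2.INTER_CUBIC)
    w=[tuple(((x-[u0,v0])*400/120).astype(int).tolist()) for x in uv]
    for k in w: cv2.circle(big,k,3,(0,0,255),1)
    ims.append(big)
cv2.imwrite("pics/f7.png",np.hstack(ims))
E
```

```text
time_s: 14.1
eef_pos: [0.5786, -0.1561, 0.1927]
eef_rot: [0.792, -0.603, 0.047, -0.08]
wrist_force: [0.2, -0.1, -0.5]
opening: 0.211
t 14.10 pos [ 0.5786 -0.1561  0.1927] n=1 shift_tool_total [-0.04  0.11  0.14] turn_total [ 0.    -0.001  0.   ] force [ 0.2 -0.1 -0.5] open 0.211
[-0.04, 0.11, 0.14] [0.0, -0.001, 0.0]
wrist 1943 bottom y 0.11604072680766743
  x slope,at .0435 [-0.0229  0.0002] -0.7744345919008354 z [-0.0126  0.0077] 7.11432974283547
scene 294 bottom y 0.1196519567757605
  x slope,at .0435 [-0.0255 -0.0018] -2.915650689605712 z [-0.0082 -0.0051] -5.490140723644578
top 0 bottom y 0
```

View pics/f7.png

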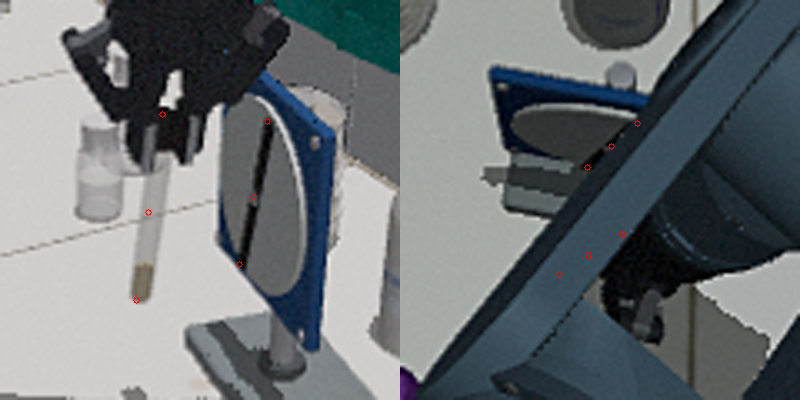

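Overlay: the predicted line ends and hub fall on the line, and the predicted tube bottom and middle, (137,300) and (149,212), lie within about 1 px of the real tube. One last small trim, then a steadiness check.

```bash
python3 -m jog '[[[0,0.1,0.15],[0,-0.001,0],1],[[0,0,0],[0,0,0],1],[[0,0,0],[0,0,0],1],[[0,0,0],[0,0,0],1]]';python3 - <<'E'
from goal import *
np.set_printoptions(precision=4,suppress=True)
pg,Rg=goal(); plan(pg,Rg)
for k in range(4): c=snap("wrist","w8")
c=snap("scene","s8"); plan(pg,Rg); o,p,R=pose(); print("dq",o["dq"])
u=np.array([.0235,-1,.012]);u/=np.linalg.norm(u); print("axis err deg",np.degrees(np.arccos(R.apply(u)@d)))
mid=p+R.apply([-.0011,.0435,-.0003]); e=mid-LM; print("mid: along n",e@n,"across",e@tv,"z",e[2])
P=cloud(c);m=(np.hypot(P[...,0]-.52,P[...,1]-.0952)<.03)&(P[...,2]>.12)&(P[...,2]<.16);print("ref top",np.nanmax(P[m][:,2]) if m.any() else None)
im=c["frame"][180:380,220:470,::-1];cv2.imwrite("pics/s8.png",cv2.resize(im,(750,600),interpolation=cv2.INTER_CUBIC))
E
```

```text
time_s: 14.58
eef_pos: [0.5791, -0.1544, 0.193]
eef_rot: [0.792, -0.604, 0.046, -0.08]
wrist_force: [0.2, -0.1, 0.4]
opening: 0.218
t 14.58 pos [ 0.5791 -0.1544  0.193 ] n=1 shift_tool_total [-0.06  0.09 -0.04] turn_total [0.001 0.001 0.001] force [ 0.2 -0.1  0.4] open 0.218
[-0.06, 0.09, -0.04] [0.001, 0.001, 0.001]
t 14.83 pos [ 0.5791 -0.1544  0.1929] n=1 shift_tool_total [-0.06  0.08 -0.03] turn_total [0.001 0.001 0.001] force [-0.7  0.3  0.3] open 0.214
[-0.06, 0.08, -0.03] [0.001, 0.001, 0.001]
dq [ 0.0023 -0.0002 -0.0005  0.0003  0.0013 -0.001 ]
axis err deg 0.06083366389420667
mid: along n -0.0690723852475077 across 2.7040161624927274e-06 z 0.0008899436780774594
ref top 0.14879186253861204
```

View pics/s8.png

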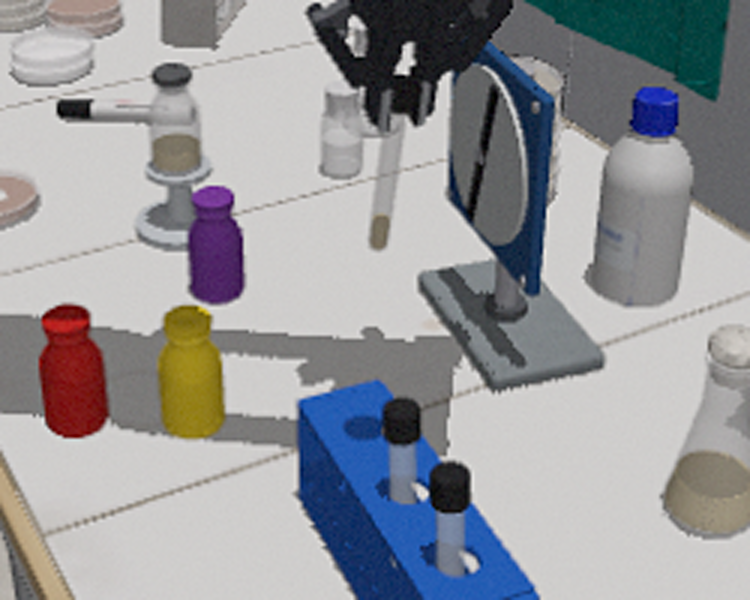

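The reference bottle stands on the pedestal at (175,120). The tube hangs in front of the board at (388,180), tilted like the line. Both short tubes are still in the rack and the flask is upright. The arm is steady, so I hand in.

```bash
python3 -c "
from bench import ctrl
print(ctrl.hand_in())"
```

```text
the job is handed in; nothing more can be done
None
```

The job is done and handed in at about 14.8 s of the 58 s allowed; no verdict came back.

- **Reference bottle:** it stands released and upright on the pedestal. Its cap centre was about 1 mm from the pedestal centre when checked after release, and the last picture still shows it standing.
- **Tall tube:** the arm holds it cap up and motionless in front of the board. By my last estimate, its middle is 69 mm from the line (70 mm asked), level with the line's middle sideways and 0.9 mm high. Its tilt is within 0.1° of the measured 14.7° line.
- **Everything else:** the last picture shows both short tubes in the rack and the flask and foil-capped bottle standing. The line's angle read the same before and after I lifted the tube; I did not re-measure it after moving the tube in front of the board.

**Checks that were weak or disagreed:**
- **Line position:** the two fixed cameras disagreed by about 6 mm on the line's sideways position. I settled it by taking the front of the line about 3 mm nearer the robot than the fitted dial plane, so 1–2 mm of uncertainty remains.
- **Top camera:** in the final pose the arm blocked its view of the tube, so the last check rests on the wrist and scene cameras.
- **Bottle placing:** the force reading never clearly showed the bottle touching the pedestal. I judged contact from the height no longer dropping and from the picture.

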